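# Prop a kiln shelf for the next layer

## Task

Set the kiln shelf up to carry the next shelf above it: stand three posts of one height upright on its three bare patches, centred and square with the shelf, using the shortest kind of post that is taller than every pot standing on this shelf. Set them down gently, and leave the pots, the dish and the posts you do not need where they are.

Things in the scene. Friction and masses are not known exactly. Their poses are not given: they have to be found in the camera images.
- kiln_shelf: Kiln shelf the next layer is built on: flat refractory slab, fixed, 240 (its x) x 260 (its y) x 15 mm thick, coated with off-white kiln wash except for three bare brown 50 mm squares. Two of the four pots stand on it, near its middle. Origin: centre of its underside, on the table (z up); its top is 15 mm above the table. It may lie on the left or the right.
- bare_patch_1 (a point): Centre of a bare 50 mm square on the kiln shelf where a post is to stand, on the shelf's top surface, at x -90, y +100 mm in the shelf's frame; the square's sides run parallel to the shelf's edges.
- bare_patch_2 (a point): Centre of a bare 50 mm square on the kiln shelf where a post is to stand, on the shelf's top surface, at x -90, y -100 mm in the shelf's frame; the square's sides run parallel to the shelf's edges.
- bare_patch_3 (a point): Centre of a bare 50 mm square on the kiln shelf where a post is to stand, on the shelf's top surface, at x +90, y +0 mm in the shelf's frame; the square's sides run parallel to the shelf's edges.
- post_board: Plywood board, fixed, 210 x 210 x 15 mm, on the table beside the kiln shelf, with all nine kiln posts standing mixed up on it, three by three, about 75 mm apart, each slightly turned. Origin: centre of its underside.
- post_short_1: Kiln post, one of three short ones: plain upright square bar of pale refractory, 32 x 32 mm, 60 mm tall, about 117 g (may be a third lighter or heavier), with a dark bore in the end. Origin: centre of its underside; x and y square to its side faces, z up.
- post_short_2: Kiln post, one of three short ones: plain upright square bar of pale refractory, 32 x 32 mm, 60 mm tall, about 117 g (may be a third lighter or heavier), with a dark bore in the end. Origin: centre of its underside; x and y square to its side faces, z up.
- post_short_3: Kiln post, one of three short ones: plain upright square bar of pale refractory, 32 x 32 mm, 60 mm tall, about 117 g (may be a third lighter or heavier), with a dark bore in the end. Origin: centre of its underside; x and y square to its side faces, z up.
- post_medium_1: Kiln post, one of three medium ones: plain upright square bar of pale refractory, 32 x 32 mm, 80 mm tall, about 156 g (may be a third lighter or heavier), with a dark bore in the end. Origin: centre of its underside; x and y square to its side faces, z up.
- post_medium_2: Kiln post, one of three medium ones: plain upright square bar of pale refractory, 32 x 32 mm, 80 mm tall, about 156 g (may be a third lighter or heavier), with a dark bore in the end. Origin: centre of its underside; x and y square to its side faces, z up.
- post_medium_3: Kiln post, one of three medium ones: plain upright square bar of pale refractory, 32 x 32 mm, 80 mm tall, about 156 g (may be a third lighter or heavier), with a dark bore in the end. Origin: centre of its underside; x and y square to its side faces, z up.
- post_long_1: Kiln post, one of three long ones: plain upright square bar of pale refractory, 32 x 32 mm, 105 mm tall, about 204 g (may be a third lighter or heavier), with a dark bore in the end. Origin: centre of its underside; x and y square to its side faces, z up.
- post_long_2: Kiln post, one of three long ones: plain upright square bar of pale refractory, 32 x 32 mm, 105 mm tall, about 204 g (may be a third lighter or heavier), with a dark bore in the end. Origin: centre of its underside; x and y square to its side faces, z up.
- post_long_3: Kiln post, one of three long ones: plain upright square bar of pale refractory, 32 x 32 mm, 105 mm tall, about 204 g (may be a third lighter or heavier), with a dark bore in the end. Origin: centre of its underside; x and y square to its side faces, z up.
- ware_board: Wooden ware board, fixed, 100 x 300 x 15 mm, beyond the kiln shelf and post board, carrying the two pots that are not on the kiln shelf. Origin: centre of its underside.
- shallow_bowl: Shallow open bowl, 86 mm across the rim, 42 mm tall, biscuit-fired clay, loose, upright. It may stand on the kiln shelf or on the ware board. Origin: centre of its underside.
- small_bowl: Small open bowl, 78 mm across the rim, 48 mm tall, biscuit-fired clay, loose, upright. It may stand on the kiln shelf or on the ware board. Origin: centre of its underside.
- tea_bowl: Deep, steep-sided tea bowl, 78 mm across the rim, 68 mm tall, biscuit-fired clay, loose, upright. It may stand on the kiln shelf or on the ware board. Origin: centre of its underside.
- bud_vase: Bud vase with a round belly 68 mm across and a narrow neck, 90 mm tall, biscuit-fired clay, loose, upright. It may stand on the kiln shelf or on the ware board. Origin: centre of its underside.
- glazed_dish: Bystander: loose turquoise glazed dish, 130 mm across, 24 mm tall, on the table on the right. Origin: centre of its underside.
- banding_wheel: Bystander: banding wheel (potter's turntable), fixed, 140 mm across, 55 mm tall, on the table on the left. Origin: centre of its underside.

How it is judged:
At the end, for the whole second after the job is handed in: On each bare patch stands one post of the shortest kind taller than every pot on the kiln shelf: at rest, within 10 mm of the patch centre, upright within 0.05 rad, faces parallel to the shelf edges within 0.2 rad; the six other posts are within 15 mm of their starts (((horizontal distance between bud_vase and kiln_shelf below 0.13 m and ((horizontal distance between post_long_1 and bare_patch_1 below 0.01 m and angle between post_long_1's own z axis and vertical below 0.05 rad and height (world z) of post_long_1 between 0.012 and 0.018 m and linear speed of post_long_1 below 0.02 m/s and (angle between the x axis of post_long_1 and the x axis of kiln_shelf, either way round below 0.2 rad or angle between the x axis of post_long_1 and the y axis of kiln_shelf, either way round below 0.2 rad)) or (horizontal distance between post_long_2 and bare_patch_1 below 0.01 m and angle between post_long_2's own z axis and vertical below 0.05 rad and height (world z) of post_long_2 between 0.012 and 0.018 m and linear speed of post_long_2 below 0.02 m/s and (angle between the x axis of post_long_2 and the x axis of kiln_shelf, either way round below 0.2 rad or angle between the x axis of post_long_2 and the y axis of kiln_shelf, either way round below 0.2 rad)) or (horizontal distance between post_long_3 and bare_patch_1 below 0.01 m and angle between post_long_3's own z axis and vertical below 0.05 rad and height (world z) of post_long_3 between 0.012 and 0.018 m and linear speed of post_long_3 below 0.02 m/s and (angle between the x axis of post_long_3 and the x axis of kiln_shelf, either way round below 0.2 rad or angle between the x axis of post_long_3 and the y axis of kiln_shelf, either way round below 0.2 rad))) and ((horizontal distance between post_long_1 and bare_patch_2 below 0.01 m and angle between post_long_1's own z axis and vertical below 0.05 rad and height (world z) of post_long_1 between 0.012 and 0.018 m and linear speed of post_long_1 below 0.02 m/s and (angle between the x axis of post_long_1 and the x axis of kiln_shelf, either way round below 0.2 rad or angle between the x axis of post_long_1 and the y axis of kiln_shelf, either way round below 0.2 rad)) or (horizontal distance between post_long_2 and bare_patch_2 below 0.01 m and angle between post_long_2's own z axis and vertical below 0.05 rad and height (world z) of post_long_2 between 0.012 and 0.018 m and linear speed of post_long_2 below 0.02 m/s and (angle between the x axis of post_long_2 and the x axis of kiln_shelf, either way round below 0.2 rad or angle between the x axis of post_long_2 and the y axis of kiln_shelf, either way round below 0.2 rad)) or (horizontal distance between post_long_3 and bare_patch_2 below 0.01 m and angle between post_long_3's own z axis and vertical below 0.05 rad and height (world z) of post_long_3 between 0.012 and 0.018 m and linear speed of post_long_3 below 0.02 m/s and (angle between the x axis of post_long_3 and the x axis of kiln_shelf, either way round below 0.2 rad or angle between the x axis of post_long_3 and the y axis of kiln_shelf, either way round below 0.2 rad))) and ((horizontal distance between post_long_1 and bare_patch_3 below 0.01 m and angle between post_long_1's own z axis and vertical below 0.05 rad and height (world z) of post_long_1 between 0.012 and 0.018 m and linear speed of post_long_1 below 0.02 m/s and (angle between the x axis of post_long_1 and the x axis of kiln_shelf, either way round below 0.2 rad or angle between the x axis of post_long_1 and the y axis of kiln_shelf, either way round below 0.2 rad)) or (horizontal distance between post_long_2 and bare_patch_3 below 0.01 m and angle between post_long_2's own z axis and vertical below 0.05 rad and height (world z) of post_long_2 between 0.012 and 0.018 m and linear speed of post_long_2 below 0.02 m/s and (angle between the x axis of post_long_2 and the x axis of kiln_shelf, either way round below 0.2 rad or angle between the x axis of post_long_2 and the y axis of kiln_shelf, either way round below 0.2 rad)) or (horizontal distance between post_long_3 and bare_patch_3 below 0.01 m and angle between post_long_3's own z axis and vertical below 0.05 rad and height (world z) of post_long_3 between 0.012 and 0.018 m and linear speed of post_long_3 below 0.02 m/s and (angle between the x axis of post_long_3 and the x axis of kiln_shelf, either way round below 0.2 rad or angle between the x axis of post_long_3 and the y axis of kiln_shelf, either way round below 0.2 rad))) and distance of each of post_short_1, post_short_2, post_short_3, post_medium_1, post_medium_2, post_medium_3 from where it was at the start of the episode below 0.015 m) or (horizontal distance between tea_bowl and kiln_shelf below 0.13 m and not (horizontal distance between bud_vase and kiln_shelf below 0.13 m) and ((horizontal distance between post_medium_1 and bare_patch_1 below 0.01 m and angle between post_medium_1's own z axis and vertical below 0.05 rad and height (world z) of post_medium_1 between 0.012 and 0.018 m and linear speed of post_medium_1 below 0.02 m/s and (angle between the x axis of post_medium_1 and the x axis of kiln_shelf, either way round below 0.2 rad or angle between the x axis of post_medium_1 and the y axis of kiln_shelf, either way round below 0.2 rad)) or (horizontal distance between post_medium_2 and bare_patch_1 below 0.01 m and angle between post_medium_2's own z axis and vertical below 0.05 rad and height (world z) of post_medium_2 between 0.012 and 0.018 m and linear speed of post_medium_2 below 0.02 m/s and (angle between the x axis of post_medium_2 and the x axis of kiln_shelf, either way round below 0.2 rad or angle between the x axis of post_medium_2 and the y axis of kiln_shelf, either way round below 0.2 rad)) or (horizontal distance between post_medium_3 and bare_patch_1 below 0.01 m and angle between post_medium_3's own z axis and vertical below 0.05 rad and height (world z) of post_medium_3 between 0.012 and 0.018 m and linear speed of post_medium_3 below 0.02 m/s and (angle between the x axis of post_medium_3 and the x axis of kiln_shelf, either way round below 0.2 rad or angle between the x axis of post_medium_3 and the y axis of kiln_shelf, either way round below 0.2 rad))) and ((horizontal distance between post_medium_1 and bare_patch_2 below 0.01 m and angle between post_medium_1's own z axis and vertical below 0.05 rad and height (world z) of post_medium_1 between 0.012 and 0.018 m and linear speed of post_medium_1 below 0.02 m/s and (angle between the x axis of post_medium_1 and the x axis of kiln_shelf, either way round below 0.2 rad or angle between the x axis of post_medium_1 and the y axis of kiln_shelf, either way round below 0.2 rad)) or (horizontal distance between post_medium_2 and bare_patch_2 below 0.01 m and angle between post_medium_2's own z axis and vertical below 0.05 rad and height (world z) of post_medium_2 between 0.012 and 0.018 m and linear speed of post_medium_2 below 0.02 m/s and (angle between the x axis of post_medium_2 and the x axis of kiln_shelf, either way round below 0.2 rad or angle between the x axis of post_medium_2 and the y axis of kiln_shelf, either way round below 0.2 rad)) or (horizontal distance between post_medium_3 and bare_patch_2 below 0.01 m and angle between post_medium_3's own z axis and vertical below 0.05 rad and height (world z) of post_medium_3 between 0.012 and 0.018 m and linear speed of post_medium_3 below 0.02 m/s and (angle between the x axis of post_medium_3 and the x axis of kiln_shelf, either way round below 0.2 rad or angle between the x axis of post_medium_3 and the y axis of kiln_shelf, either way round below 0.2 rad))) and ((horizontal distance between post_medium_1 and bare_patch_3 below 0.01 m and angle between post_medium_1's own z axis and vertical below 0.05 rad and height (world z) of post_medium_1 between 0.012 and 0.018 m and linear speed of post_medium_1 below 0.02 m/s and (angle between the x axis of post_medium_1 and the x axis of kiln_shelf, either way round below 0.2 rad or angle between the x axis of post_medium_1 and the y axis of kiln_shelf, either way round below 0.2 rad)) or (horizontal distance between post_medium_2 and bare_patch_3 below 0.01 m and angle between post_medium_2's own z axis and vertical below 0.05 rad and height (world z) of post_medium_2 between 0.012 and 0.018 m and linear speed of post_medium_2 below 0.02 m/s and (angle between the x axis of post_medium_2 and the x axis of kiln_shelf, either way round below 0.2 rad or angle between the x axis of post_medium_2 and the y axis of kiln_shelf, either way round below 0.2 rad)) or (horizontal distance between post_medium_3 and bare_patch_3 below 0.01 m and angle between post_medium_3's own z axis and vertical below 0.05 rad and height (world z) of post_medium_3 between 0.012 and 0.018 m and linear speed of post_medium_3 below 0.02 m/s and (angle between the x axis of post_medium_3 and the x axis of kiln_shelf, either way round below 0.2 rad or angle between the x axis of post_medium_3 and the y axis of kiln_shelf, either way round below 0.2 rad))) and distance of each of post_short_1, post_short_2, post_short_3, post_long_1, post_long_2, post_long_3 from where it was at the start of the episode below 0.015 m) or (not (horizontal distance between tea_bowl and kiln_shelf below 0.13 m) and not (horizontal distance between bud_vase and kiln_shelf below 0.13 m) and ((horizontal distance between post_short_1 and bare_patch_1 below 0.01 m and angle between post_short_1's own z axis and vertical below 0.05 rad and height (world z) of post_short_1 between 0.012 and 0.018 m and linear speed of post_short_1 below 0.02 m/s and (angle between the x axis of post_short_1 and the x axis of kiln_shelf, either way round below 0.2 rad or angle between the x axis of post_short_1 and the y axis of kiln_shelf, either way round below 0.2 rad)) or (horizontal distance between post_short_2 and bare_patch_1 below 0.01 m and angle between post_short_2's own z axis and vertical below 0.05 rad and height (world z) of post_short_2 between 0.012 and 0.018 m and linear speed of post_short_2 below 0.02 m/s and (angle between the x axis of post_short_2 and the x axis of kiln_shelf, either way round below 0.2 rad or angle between the x axis of post_short_2 and the y axis of kiln_shelf, either way round below 0.2 rad)) or (horizontal distance between post_short_3 and bare_patch_1 below 0.01 m and angle between post_short_3's own z axis and vertical below 0.05 rad and height (world z) of post_short_3 between 0.012 and 0.018 m and linear speed of post_short_3 below 0.02 m/s and (angle between the x axis of post_short_3 and the x axis of kiln_shelf, either way round below 0.2 rad or angle between the x axis of post_short_3 and the y axis of kiln_shelf, either way round below 0.2 rad))) and ((horizontal distance between post_short_1 and bare_patch_2 below 0.01 m and angle between post_short_1's own z axis and vertical below 0.05 rad and height (world z) of post_short_1 between 0.012 and 0.018 m and linear speed of post_short_1 below 0.02 m/s and (angle between the x axis of post_short_1 and the x axis of kiln_shelf, either way round below 0.2 rad or angle between the x axis of post_short_1 and the y axis of kiln_shelf, either way round below 0.2 rad)) or (horizontal distance between post_short_2 and bare_patch_2 below 0.01 m and angle between post_short_2's own z axis and vertical below 0.05 rad and height (world z) of post_short_2 between 0.012 and 0.018 m and linear speed of post_short_2 below 0.02 m/s and (angle between the x axis of post_short_2 and the x axis of kiln_shelf, either way round below 0.2 rad or angle between the x axis of post_short_2 and the y axis of kiln_shelf, either way round below 0.2 rad)) or (horizontal distance between post_short_3 and bare_patch_2 below 0.01 m and angle between post_short_3's own z axis and vertical below 0.05 rad and height (world z) of post_short_3 between 0.012 and 0.018 m and linear speed of post_short_3 below 0.02 m/s and (angle between the x axis of post_short_3 and the x axis of kiln_shelf, either way round below 0.2 rad or angle between the x axis of post_short_3 and the y axis of kiln_shelf, either way round below 0.2 rad))) and ((horizontal distance between post_short_1 and bare_patch_3 below 0.01 m and angle between post_short_1's own z axis and vertical below 0.05 rad and height (world z) of post_short_1 between 0.012 and 0.018 m and linear speed of post_short_1 below 0.02 m/s and (angle between the x axis of post_short_1 and the x axis of kiln_shelf, either way round below 0.2 rad or angle between the x axis of post_short_1 and the y axis of kiln_shelf, either way round below 0.2 rad)) or (horizontal distance between post_short_2 and bare_patch_3 below 0.01 m and angle between post_short_2's own z axis and vertical below 0.05 rad and height (world z) of post_short_2 between 0.012 and 0.018 m and linear speed of post_short_2 below 0.02 m/s and (angle between the x axis of post_short_2 and the x axis of kiln_shelf, either way round below 0.2 rad or angle between the x axis of post_short_2 and the y axis of kiln_shelf, either way round below 0.2 rad)) or (horizontal distance between post_short_3 and bare_patch_3 below 0.01 m and angle between post_short_3's own z axis and vertical below 0.05 rad and height (world z) of post_short_3 between 0.012 and 0.018 m and linear speed of post_short_3 below 0.02 m/s and (angle between the x axis of post_short_3 and the x axis of kiln_shelf, either way round below 0.2 rad or angle between the x axis of post_short_3 and the y axis of kiln_shelf, either way round below 0.2 rad))) and distance of each of post_medium_1, post_medium_2, post_medium_3, post_long_1, post_long_2, post_long_3 from where it was at the start of the episode below 0.015 m))); the robot touches nothing.
It fails at once if a pot is shifted or tipped (by more than 10 mm) (distance of any of shallow_bowl, small_bowl, tea_bowl, bud_vase from where it was at the start of the episode above 0.01 m).
It fails at once if the glazed dish is shifted by more than 10 mm (distance of glazed_dish from where it was at the start of the episode above 0.01 m).
It fails at once if a post is let fall from more than about 6 mm above the kiln shelf (0.35 m/s or faster, out of the fingers) ((horizontal distance between post_short_1 and kiln_shelf below 0.18 m and contact force between post_short_1 and the fingers below 0.01 N and linear speed of post_short_1 above 0.35 m/s) or (horizontal distance between post_short_2 and kiln_shelf below 0.18 m and contact force between post_short_2 and the fingers below 0.01 N and linear speed of post_short_2 above 0.35 m/s) or (horizontal distance between post_short_3 and kiln_shelf below 0.18 m and contact force between post_short_3 and the fingers below 0.01 N and linear speed of post_short_3 above 0.35 m/s) or (horizontal distance between post_medium_1 and kiln_shelf below 0.18 m and contact force between post_medium_1 and the fingers below 0.01 N and linear speed of post_medium_1 above 0.35 m/s) or (horizontal distance between post_medium_2 and kiln_shelf below 0.18 m and contact force between post_medium_2 and the fingers below 0.01 N and linear speed of post_medium_2 above 0.35 m/s) or (horizontal distance between post_medium_3 and kiln_shelf below 0.18 m and contact force between post_medium_3 and the fingers below 0.01 N and linear speed of post_medium_3 above 0.35 m/s) or (horizontal distance between post_long_1 and kiln_shelf below 0.18 m and contact force between post_long_1 and the fingers below 0.01 N and linear speed of post_long_1 above 0.35 m/s) or (horizontal distance between post_long_2 and kiln_shelf below 0.18 m and contact force between post_long_2 and the fingers below 0.01 N and linear speed of post_long_2 above 0.35 m/s) or (horizontal distance between post_long_3 and kiln_shelf below 0.18 m and contact force between post_long_3 and the fingers below 0.01 N and linear speed of post_long_3 above 0.35 m/s)).
It fails at once if a post is banged down on the kiln shelf (contact force above 40 N) (contact force between any of post_short_1, post_short_2, post_short_3, post_medium_1, post_medium_2, post_medium_3, post_long_1, post_long_2, post_long_3 and kiln_shelf above 40 N).
It also fails if it takes over 70 s, if anything falls off the work surface, if the arm or the gripper's body presses on something with over 40 N, if the wrist force passes 120 N, or if a joint passes its speed limit or range.

## Robot

A 6-joint arm with a two-finger parallel gripper is mounted at the origin on the work surface. World frame = base frame: x ahead of the robot, y to its left, z up, the work surface at z = 0. Lengths are in m, angles in rad, forces in N, time in s.
With the tool pointing down it reaches from about 0.375 to 0.9 m from the base axis. Payload 3.1 kg.
Tool frame: the origin (TCP) lies between the finger pads; the fingertips stand 17 mm ahead of it and the grasp point (between the pads) lies 2 mm behind it (robot.nose_length is the distance from the TCP to the fingertips, in m); z points along the fingers, y is the line along which they close (so a half turn about z gives the same grasp; the last joint's range is limited). The gripper opens to 87 mm and grips with 3 to 60 N. Pads are 19 mm wide; open, the fingers measure 117 mm over their backs; the gripper's body (75 mm by 190 mm) begins 51 mm behind the grasp point.
Start: joints at [0.923, 0.527, 1.433, -0, 1.181, -0.178], TCP at [0.282, 0.558, 0.24] pointing down, gripper open.
Joint ranges: [-3.08, 3.08], [-0.75, 2.2], [0.22, 2.44], [-1.43, 4.57], [0, 2.65], [-2.85, 2.85]. Speed limits (rad/s): [2.79, 2.79, 3.14, 3.14, 3.14, 3.14].

## Interface

Orientations are given as a unit quaternion [x, y, z, w].
In Python, from rig import robot, cams gives the robot as it stands.
- The arm moves only by the shell command python3 -m pendant 'ROWS' [FORCE]. ROWS is JSON, a list of rows, each an object with "jaw": the opening, from 0 (shut) to 1 (fully open); "linear": the shift along the tool's x, y, z in cm, a list of three; "twist": the turn about the tool's z in degrees. A call has 1 to 12 rows; each row shifts and turns the commanded pose from where the row before left it, along the tool's axes as they then stand; what a row does not reach is not made up. A row lasts 1/12 s, in which the tool goes at most 41.7 mm and 7.16 degrees, less where a joint would pass 70% of its speed; a pose out of reach is approached as far as the arm can. A call is refused whole if a number of a shift passes 4.17 or a number of a turn 7.16, either way. A call with a gripper value outside its range is refused whole. The fingers move at their own pace and stop on an object; FORCE is the grip in N (left out, the last holds). Time passes only in rows, so rows that do not move let the fingers close. It gives the time, the measured TCP pose, the force, the opening and the grip force at its end, in the units of the state.
- robot.get_obs(): the state, without advancing time (a new reading comes with each control period).
- cams.camera(name): name is "scene" or "top" or "wrist"; returns a dict with "color" (384x512x3 uint8, blue, green, red), "depth" (384x512 float32, m along the optical axis (not along the pixel's ray), 0 where there is no reading), "fov_y" (degrees; the focal length in pixels is half the picture's height over the tangent of half this angle, whatever the lens; pixels are square), "cx", "cy" (the principal point, pixels), "view" (4x4, takes a point from world to camera coordinates). Camera axes: x right, y down, z forward; pixel columns grow to the right and rows downward; lengths in m; the calibration is good to about 2 mm. A picture is of the moment at which its call begins.
- robot.hand_in(): hands the job in; it is judged then, once.
The state is a dict: "time": time; "q": joint angles; "joint_velocities": joint speeds; "joint_torque": joint torques, N m; "position": TCP position; "tool_rot": TCP orientation; "ft_force": force on the tool from outside, world axes, zero at the start; "moment": the same for the moment, N m; "grip_width": finger opening in m; "grip_force": force on a finger pad.
Only numpy, scipy, OpenCV 4.12 (cv2) and the standard library are available. Lean on these libraries where they do the work, as an engineer would, in place of code of your own. Each camera call takes 0.05 s, during which the arm holds its last target. There are 200 camera calls.

## Working session

There is one attempt and no reset: what is moved stays moved. The work goes in short steps, Python scripts to look and compute and a shell command to move; the robot and the scene stay as the last step left them, time stands still between calls to the robot, and variables do not carry over. Pictures are saved under pics/ and viewed, at most 10 in all, crops included, and the job is handed in when it is done.

```bash
ls; mkdir -p pics
python3 - <<'E'
from rig import robot, cams
import cv2, numpy as np
o=robot.get_obs(); print(o)
for n in ("top","scene"):
    c=cams.camera(n); np.savez(f"pics/{n}0.npz",**{k:np.array(v) for k,v in c.items()}); cv2.imwrite(f"pics/{n}0.png",c["color"])
    print(n,c["fov_y"],c["cx"],c["cy"],np.round(c["view"],4).tolist())
E
```

```text
pics
{'time': 0.0, 'q': array([ 9.23508704e-01,  5.28431168e-01,  1.43388258e+00,  7.41051435e-06,
        1.18136076e+00, -1.78488285e-01]), 'joint_velocities': array([ 2.27375482e-04, -8.58999598e-04, -6.27088476e-05, -1.33595043e-03,
        6.15232193e-04,  1.32736546e-04]), 'joint_torque': array([-1.16114581e-03, -4.40035701e+01, -1.76591563e+01,  6.32981001e-02,
        5.83071692e-02, -1.47507076e-04]), 'position': array([0.28193629, 0.55703978, 0.23859935]), 'tool_rot': array([ 2.32260359e-01,  9.72653094e-01, -9.52077326e-04, -4.20816292e-04]), 'ft_force': array([-0.6877517 , -0.79871393,  0.04582713]), 'moment': array([-0.05191911,  0.00404777,  0.07068487]), 'grip_force': 0.0, 'grip_width': 0.08737402233339565}
top 43.115125819261394 245.8164343958623 202.02536196776788 [[0.0002, -1.0, 0.0047, -0.0072], [-0.9969, -0.0006, -0.0784, 0.6077], [0.0784, -0.0047, -0.9969, 1.3978], [0.0, 0.0, 0.0, 1.0]]
scene 52.80482710210737 248.0987913738538 192.1149721446524 [[0.7804, 0.625, 0.0167, -0.4542], [0.3513, -0.4161, -0.8387, -0.1711], [-0.5172, 0.6605, -0.5443, 1.6281], [0.0, 0.0, 0.0, 1.0]]
```

View pics/top0.png

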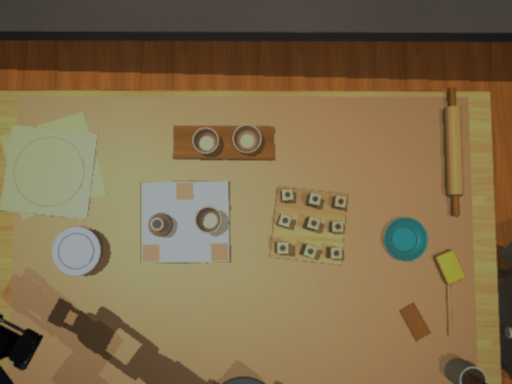

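View pics/scene0.png

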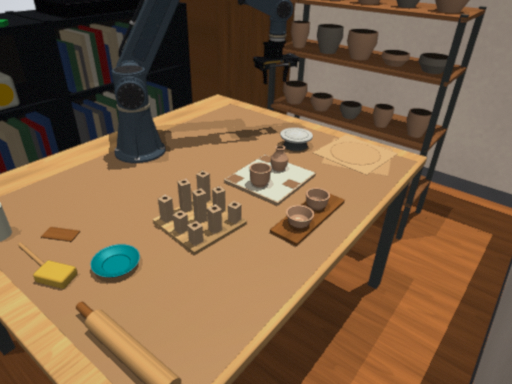

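The top picture shows the bud vase (161,225) and the tea bowl (208,220) standing on the shelf, so long posts are needed. The bare patches are at (184,190), (151,253) and (219,253). The nine posts are around (310,225), and the scene view shows their differing heights.

```bash
cat > h.py <<'E'
import numpy as np, cv2
def f(c): return c["color"].shape[0]/2/np.tan(np.radians(float(c["fov_y"]))/2)
def world(c,uv,depth):
    uv=np.asarray(uv,float); k=f(c)
    p=np.stack([(uv[...,0]-c["cx"])/k,(uv[...,1]-c["cy"])/k,np.ones(uv.shape[:-1])],-1)*np.asarray(depth)[...,None]
    V=np.linalg.inv(c["view"]); return p@V[:3,:3].T+V[:3,3]
def plane(c,uv,z):
    uv=np.asarray(uv,float); a=np.linalg.inv(c["view"])[:3,3]; d=world(c,uv,np.ones(uv.shape[:-1]))-a
    return a+d*((z-a[2])/d[...,2])[...,None]
def cloud(c):
    h,w=c["depth"].shape; return world(c,np.stack(np.meshgrid(np.arange(w),np.arange(h)),-1),c["depth"])
E
python3 - <<'E'
from h import *
c=dict(np.load("pics/top0.npz")); P=cloud(c); img=c["color"]
hsv=cv2.cvtColor(img,cv2.COLOR_BGR2HSV)
for n,(x,y) in dict(patch=(184,190),wash=(165,195),table=(300,320),p=(287,197)).items(): print(n,hsv[y,x],P[y,x])
# shelf outline and patches
box=np.zeros(img.shape[:2],bool); box[170:275,130:240]=1
for name,m in (("patch",box&(hsv[...,1]>45)&(hsv[...,2]>150)),):
    n,l,s,ce=cv2.connectedComponentsWithStats(m.astype(np.uint8))
    for i in range(1,n):
        if s[i,4]>100: print(name,s[i],ce[i],plane(c,ce[i],.015))
def tops(m):
  n,l,s,ce=cv2.connectedComponentsWithStats(m.astype(np.uint8),connectivity=4)
  for i in range(1,n):
    if s[i,4]>25:
        ys,xs=np.where(l==i); z=np.median(P[ys,xs,2]); q=plane(c,np.stack([xs,ys],-1).astype(float),z)[:,:2]
        r=cv2.minAreaRect((q*1000).astype(np.float32)); print(np.round(ce[i]),"n",s[i,4],"z %.3f"%z,np.round(q.mean(0),4),np.round(r[0]),np.round(r[1]),round(r[2]))
b2=np.zeros_like(box); b2[180:270,265:355]=1
Z=P[...,2]
for lo,hi in ((.065,.085),(.085,.105),(.105,.14)): print(lo); tops(b2&(Z>lo)&(Z<hi))
E
```

```text
patch [ 18  87 159] [0.64367139 0.17499865 0.01661358]
wash [ 99  11 164] [0.62874312 0.23051296 0.01776513]
table [ 20 100 156] [ 0.26424952 -0.16528787  0.00109097]
p [ 27  61 130] [ 0.61801517 -0.12304376  0.07458962]
patch [ 130  170  110  105 4624] [183.42560554 226.4041955 ] [0.53662566 0.17578596 0.015     ]
patch [176 182  17  17 258] [184.46899225 190.4496124 ] [0.6425075  0.17380215 0.015     ]
0.065
[287. 195.] n 130 z 0.075 [ 0.6244 -0.1224] [ 625. -122.] [31. 31.] 0
[340. 202.] n 131 z 0.075 [ 0.6046 -0.2716] [ 605. -271.] [34. 33.] 82
[337. 227.] n 141 z 0.074 [ 0.5348 -0.2619] [ 535. -262.] [31. 31.] 0
0.085
[314. 199.] n 137 z 0.094 [ 0.6106 -0.1967] [ 611. -197.] [33. 33.] 76
[284. 221.] n 132 z 0.094 [ 0.5508 -0.1134] [ 551. -113.] [32. 32.] 71
[336. 253.] n 137 z 0.095 [ 0.4604 -0.2543] [ 460. -254.] [30. 30.] 89
0.105
[313. 223.] n 144 z 0.120 [ 0.542  -0.1889] [ 542. -189.] [32. 32.] 73
[282. 248.] n 132 z 0.120 [ 0.4753 -0.1032] [ 475. -103.] [27. 30.] 0
[309. 251.] n 146 z 0.119 [ 0.4663 -0.1786] [ 466. -179.] [33. 32.] 71
```

Run:
```python
from h import *
c=dict(np.load("pics/top0.npz")); P=cloud(c); hsv=cv2.cvtColor(c["color"],cv2.COLOR_BGR2HSV); Z=P[...,2]
box=np.zeros(Z.shape,np.uint8); box[172:272,132:238]=1
m=box*((hsv[...,1]<40)&(Z<.03)); 
k,l,s,ce=cv2.connectedComponentsWithStats(m.astype(np.uint8)); l=l==1+np.argmax(s[1:,4]); ys,xs=np.where(l)
q=plane(c,np.stack([xs,ys],-1).astype(float),.015)[:,:2]*1000
r=cv2.minAreaRect(q.astype(np.float32)); print(r)
# interior of patches: only pixels inside the shelf rectangle
a=np.radians(r[2]); 
m2=box.astype(bool)&(hsv[...,1]>50)&(Z<.03)&(np.indices(Z.shape).sum(0)>0)
inn=cv2.boxPoints((r[0],(r[1][0]-3,r[1][1]-3),r[2])); W=plane(c,np.stack(np.meshgrid(np.arange(512),np.arange(384)),-1).astype(float),.015)[...,:2]*1000
ins=np.array([[cv2.pointPolygonTest(inn,tuple(map(float,W[y,x])),False)>0 if box[y,x] else False for x in range(512)] for y in range(384)])
n,l,s,ce=cv2.connectedComponentsWithStats((m2&ins).astype(np.uint8),connectivity=4)
for i in range(1,n):
    if s[i,4]>60:
        ys,xs=np.where(l==i); print(s[i],plane(c,ce[i],.015),cv2.minAreaRect((W[ys,xs]).astype(np.float32)))
n,l,s,ce=cv2.connectedComponentsWithStats((box.astype(bool)&(Z>.04)).astype(np.uint8))
for i in range(1,n):
    if s[i,4]>60: g=P[l==i]; print("pot",g[:,2].max(),g.min(0)[:2],g.max(0)[:2])
```

```text
((551.45703125, 172.50198364257812), (237.7496337890625, 255.42730712890625), 0.9809362888336182)
[177 183  16  16 254] [0.64239332 0.17368647 0.015     ] ((642.3836669921875, 173.73477172851562), (44.7933464050293, 44.23655319213867), 0.510460376739502)
[199 210  21  21 143] [0.55478987 0.10408068 0.015     ] ((555.7680053710938, 101.87513732910156), (57.62544250488281, 57.47872543334961), 71.81019592285156)
[211 244  18  18 298] [0.46117886 0.0711074  0.015     ] ((460.65472412109375, 69.77935791015625), (49.52289962768555, 49.57494354248047), 0.33505892753601074)
[142 245  17  18 294] [0.45863646 0.27212306 0.015     ] ((457.6614990234375, 272.43511962890625), (49.99623107910156, 46.681793212890625), 0.8241813778877258)
pot 1.4411487601842263 [ 4.96267763e-01 -2.98399099e-04] [0.59198594 0.13839127]
pot 1.4411487601842263 [ 4.96267763e-01 -2.98399099e-04] [0.57085909 0.27103513]
```

```bash
python3 -m pendant '[{"jaw":0.55,"linear":[0,-4.1,0],"twist":0},{"jaw":0.55,"linear":[0,-4.1,0],"twist":0},{"jaw":0.55,"linear":[-2,-4.1,-2],"twist":0},{"jaw":0.55,"linear":[-3,-4.1,-2],"twist":0},{"jaw":0.55,"linear":[-3,-4.1,-2],"twist":0},{"jaw":0.55,"linear":[-3,-4.1,-2],"twist":0},{"jaw":0.55,"linear":[-3,0,0],"twist":0}]'
```

```text
time: 0.68
position: [0.2866, 0.3141, 0.3038]
tool_rot: [0.232, 0.973, -0.001, -0.001]
ft_force: [0.5, 0.7, -0.6]
grip_width: 0.0511
grip_force: 0.0
```

```bash
cat > plan.py <<'E'
import sys, numpy as np
from rig import robot
from scipy.spatial.transform import Rotation as R
def plan(x,y,z,yaw):   # yaw: heading of tool y in deg (world); twist first, then shift
    o=robot.get_obs(); M=R.from_quat(o["tool_rot"]).as_matrix(); p=o["position"]
    now=np.degrees(np.arctan2(M[1,1],M[0,1])); t=now-yaw; t=(t+90)%180-90
    d=np.array([x,y,z])-p; N=M@R.from_euler("z",t,degrees=True).as_matrix()
    print("t %.2f pos"%o["time"],np.round(p,4),"yaw %.2f"%now,"tilt",np.round(M[:2,2],4),"q6 %.2f"%o["q"][5],"| twist %.2f"%t,"shift cm after twist",np.round(100*N.T@d,2),"before",np.round(100*M.T@d,2))
if __name__=="__main__": plan(*map(float,sys.argv[1:]))
E
python3 plan.py 0.46 -0.15 0.30 73
```

```text
t 0.68 pos [0.2866 0.3141 0.3038] yaw 63.21 tilt [-0.0018 -0.0016] q6 -0.54 | twist -9.79 shift cm after twist [-30.16 -39.31   0.42] before [-36.4  -33.61   0.42]
```

```bash
python3 -m pendant '[{"jaw":0.55,"linear":[-3,-3.9,0],"twist":-4.9},{"jaw":0.55,"linear":[-3,-3.9,0],"twist":-4.9},{"jaw":0.55,"linear":[-3,-3.9,0],"twist":0},{"jaw":0.55,"linear":[-3,-3.9,0],"twist":0},{"jaw":0.55,"linear":[-3,-3.9,0],"twist":0},{"jaw":0.55,"linear":[-3,-3.9,0],"twist":0},{"jaw":0.55,"linear":[-3,-3.9,0],"twist":0},{"jaw":0.55,"linear":[-3,-3.9,0],"twist":0},{"jaw":0.55,"linear":[-3,-3.9,0],"twist":0},{"jaw":0.55,"linear":[-3,-3.9,0],"twist":0},{"jaw":0.55,"linear":[0,0,0],"twist":0},{"jaw":0.55,"linear":[0,0,0],"twist":0}]'
python3 plan.py 0.46 -0.15 0.30 73
python3 - <<'E'
from h import *
from rig import cams
c=cams.camera("wrist"); np.savez("pics/w1.npz",**{k:np.array(v) for k,v in c.items()}); cv2.imwrite("pics/w1.png",c["color"])
print(c["fov_y"],np.round(np.linalg.inv(c["view"]),3))
E
```

```text
time: 1.68
position: [0.4247, -0.0758, 0.3017]
tool_rot: [0.153, 0.988, 0.0, -0.0]
ft_force: [-0.3, -0.0, -0.5]
grip_width: 0.0482
grip_force: 0.0
t 1.68 pos [ 0.4247 -0.0758  0.3017] yaw 72.42 tilt [-0.0006  0.0004] q6 -1.70 | twist -0.58 shift cm after twist [-5.54 -6.06  0.16] before [-5.6  -6.    0.16]
67.41148118297754 [[ 0.302  0.912  0.279  0.348]
 [ 0.953 -0.289 -0.088 -0.051]
 [ 0.001  0.293 -0.956  0.447]
 [ 0.     0.     0.     1.   ]]
```

View pics/w1.png

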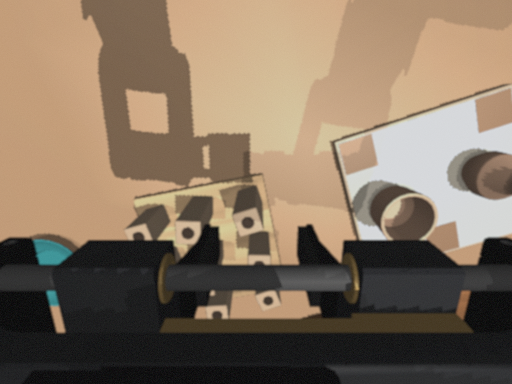

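```bash
cat > posts.py <<'E'
from h import *
def posts(c,lo=.112,hi=.13):
    P=cloud(c); Z=P[...,2]; m=((c["depth"]>0.2)&(Z>lo)&(Z<hi)).astype(np.uint8)
    m=cv2.morphologyEx(m,cv2.MORPH_CLOSE,np.ones((9,9)))
    n,l,s,ce=cv2.connectedComponentsWithStats(m,connectivity=4)
    for i in range(1,n):
        if s[i,4]<150: continue
        ct=max(cv2.findContours((l==i).astype(np.uint8),0,1)[0],key=cv2.contourArea)
        ct=cv2.convexHull(ct)[:,0].astype(float)
        z=np.median(Z[(l==i)&(Z>lo)&(Z<hi)]); q=plane(c,ct,z)[:,:2]*1000
        r=cv2.minAreaRect(q.astype(np.float32)); print(np.round(ce[i]),"n",s[i,4],"z %.4f"%z,"c",np.round(r[0],1),"size",np.round(r[1],1),"ang %.1f"%r[2])
E
python3 - <<'E'
from posts import *
posts(dict(np.load("pics/w1.npz")))
E
```

```text
[247. 221.] n 675 z 0.1199 c [ 474.2 -104.9] size [34.1 32.4] ang 0.3
[187. 231.] n 616 z 0.1199 c [ 465.1 -179.9] size [31.9 34.7] ang 69.1
```

The wrist picture shows long posts B (247,221) and C (187,231) between the fingers and the shelf edge to the right. B goes first.

```bash
python3 -m pendant '[{"jaw":0.55,"linear":[0,0,0],"twist":-7},{"jaw":0.55,"linear":[0,0,0],"twist":-7},{"jaw":0.55,"linear":[0,0,0],"twist":-3.5},{"jaw":0.55,"linear":[-2.4,-1.4,2.5],"twist":0},{"jaw":0.55,"linear":[-2.5,-1.4,2.5],"twist":0},{"jaw":0.55,"linear":[0,0,2.5],"twist":0},{"jaw":0.55,"linear":[0,0,0],"twist":0},{"jaw":0.55,"linear":[0,0,0],"twist":0}]'
python3 plan.py 0.4745 -0.104 0.098 90
```

```text
time: 2.4
position: [0.4714, -0.0993, 0.226]
tool_rot: [-0.003, 1.0, 0.001, -0.003]
ft_force: [-0.3, -0.1, 0.4]
grip_width: 0.0477
grip_force: 0.0
t 2.40 pos [ 0.4714 -0.0993  0.226 ] yaw 90.30 tilt [-0.0051  0.0027] q6 -2.02 | twist 0.30 shift cm after twist [-0.37 -0.5  12.8 ] before [-0.37 -0.5  12.8 ]
```

```bash
python3 -m pendant '[{"jaw":0.55,"linear":[-0.3,-0.5,0],"twist":0},{"jaw":0.55,"linear":[0,0,3],"twist":0},{"jaw":0.55,"linear":[0,0,3],"twist":0},{"jaw":0.55,"linear":[0,0,0],"twist":0},{"jaw":0.55,"linear":[0,0,0],"twist":0},{"jaw":0.55,"linear":[0,0,0],"twist":0}]'
python3 plan.py 0.4745 -0.104 0.098 90
python3 - <<'E'
from posts import *
from rig import cams
c=cams.camera("wrist"); np.savez("pics/w2.npz",**{k:np.array(v) for k,v in c.items()}); cv2.imwrite("pics/w2.png",c["color"])
posts(c)
E
```

```text
time: 2.9
position: [0.4773, -0.1069, 0.169]
tool_rot: [-0.002, 1.0, -0.001, 0.001]
ft_force: [-0.1, -0.4, 1.2]
grip_width: 0.0478
grip_force: 0.0
t 2.90 pos [ 0.4773 -0.1069  0.169 ] yaw 90.21 tilt [ 0.0029 -0.0014] q6 -2.02 | twist 0.21 shift cm after twist [0.3 0.3 7.1] before [0.3 0.3 7.1]
[156. 204.] n 2021 z 0.1198 c [ 465.5 -179.1] size [32.5 34.3] ang 70.2
[259. 216.] n 1874 z 0.1199 c [ 474.1 -105.4] size [33.4 31.7] ang 0.3
```

View pics/w2.png

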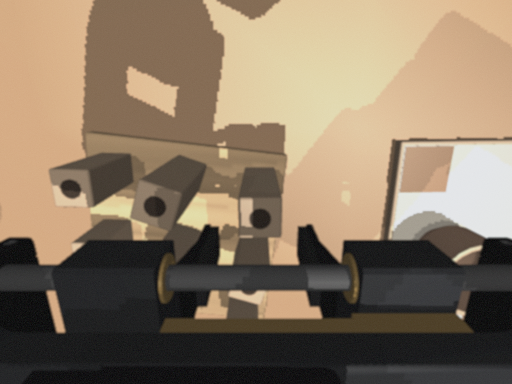

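Post B's top (260,216) sits centrally between the fingertips. I will go down and grip.

```bash
python3 -m pendant '[{"jaw":0.55,"linear":[0.3,0.2,0],"twist":0},{"jaw":0.55,"linear":[0,0,2],"twist":0},{"jaw":0.55,"linear":[0,0,2],"twist":0},{"jaw":0.55,"linear":[0,0,2],"twist":0},{"jaw":0.55,"linear":[0,0,1.1],"twist":0},{"jaw":0.55,"linear":[0,0,0],"twist":0},{"jaw":0.55,"linear":[0,0,0],"twist":0},{"jaw":0.3,"linear":[0,0,0],"twist":0},{"jaw":0.3,"linear":[0,0,0],"twist":0},{"jaw":0.3,"linear":[0,0,0],"twist":0},{"jaw":0.3,"linear":[0,0,0],"twist":0},{"jaw":0.3,"linear":[0,0,0],"twist":0}]' 25
python3 plan.py 0.4588 0.2721 0.23 90.7
```

```text
time: 3.95
position: [0.4739, -0.1049, 0.097]
tool_rot: [-0.002, 1.0, -0.0, 0.001]
ft_force: [-0.1, 0.2, 5.4]
grip_width: 0.0318
grip_force: 25.0
t 3.95 pos [ 0.4739 -0.1049  0.097 ] yaw 90.19 tilt [ 0.0018 -0.0009] q6 -2.02 | twist -0.51 shift cm after twist [  1.03  37.71 -13.34] before [  1.37  37.7  -13.34]
```

```bash
python3 -m pendant '[{"jaw":0.3,"linear":[0,0,-2],"twist":0},{"jaw":0.3,"linear":[0,0,-3.5],"twist":0},{"jaw":0.3,"linear":[0,0,-4],"twist":0},{"jaw":0.3,"linear":[0,0,-3.8],"twist":0},{"jaw":0.3,"linear":[0,2,0],"twist":0},{"jaw":0.3,"linear":[0,4,0],"twist":0},{"jaw":0.3,"linear":[0,4,0],"twist":0},{"jaw":0.3,"linear":[0,4,0],"twist":0},{"jaw":0.3,"linear":[0,4,0],"twist":0},{"jaw":0.3,"linear":[0,4,0],"twist":0},{"jaw":0.3,"linear":[0.5,4,0],"twist":0},{"jaw":0.3,"linear":[0.5,4,0],"twist":-0.5}]'
python3 plan.py 0.4588 0.2721 0.23 90.7
```

```text
time: 4.95
position: [0.4614, 0.1971, 0.2287]
tool_rot: [-0.006, 1.0, -0.0, -0.001]
ft_force: [0.5, 0.7, -2.6]
grip_width: 0.0321
grip_force: 25.0
t 4.95 pos [0.4614 0.1971 0.2287] yaw 90.68 tilt [-0.0011 -0.0002] q6 -1.40 | twist -0.02 shift cm after twist [ 0.17  7.5  -0.13] before [ 0.17  7.5  -0.13]
```

```bash
python3 -m pendant '[{"jaw":0.3,"linear":[0,3.5,0],"twist":0},{"jaw":0.3,"linear":[0.1,3,0],"twist":0},{"jaw":0.3,"linear":[0.1,1,2],"twist":0},{"jaw":0.3,"linear":[0,0,3],"twist":0},{"jaw":0.3,"linear":[0,0,2],"twist":0},{"jaw":0.3,"linear":[0,0,0],"twist":0},{"jaw":0.3,"linear":[0,0,0],"twist":0},{"jaw":0.3,"linear":[0,0,0],"twist":0}]'
python3 plan.py 0.4588 0.2721 0.097 90.7
python3 - <<'E'
from posts import *
from rig import cams
for n in ("wrist","top"):
    c=cams.camera(n); np.savez(f"pics/{n}3.npz",**{k:np.array(v) for k,v in c.items()}); cv2.imwrite(f"pics/{n}3.png",c["color"])
E
```

```text
time: 5.62
position: [0.46, 0.2703, 0.1598]
tool_rot: [-0.006, 1.0, 0.0, 0.0]
ft_force: [-0.2, 0.2, -1.5]
grip_width: 0.0319
grip_force: 25.0
t 5.62 pos [0.46   0.2703 0.1598] yaw 90.67 tilt [0.001  0.0003] q6 -1.26 | twist -0.03 shift cm after twist [0.13 0.18 6.28] before [0.13 0.18 6.28]
```

View pics/wrist3.png

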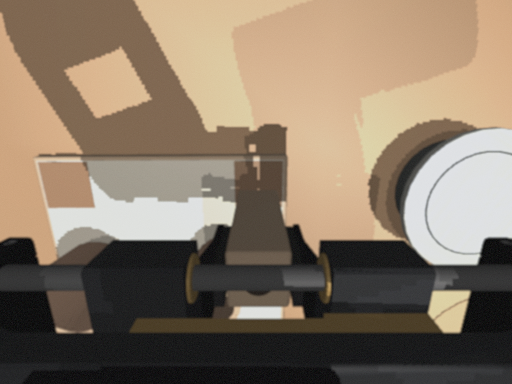

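The held post hangs over the near-left patch. The shelf's near corners are at about (286,157) and (38,157), and patch 2 is at (67,184). I will cross-check these against the top-camera estimate.

Run:
```python
from h import *
c=dict(np.load("pics/wrist3.npz")); g=cv2.cvtColor(c["color"],cv2.COLOR_BGR2HSV)
m=np.zeros(g.shape[:2],bool); m[160:215,30:110]=1
m&=(g[...,1]>45); n,l,s,ce=cv2.connectedComponentsWithStats(m.astype(np.uint8))
for i in range(1,n):
    if s[i,4]>300:
        ct=max(cv2.findContours((l==i).astype(np.uint8),0,1)[0],key=cv2.contourArea)[:,0].astype(float)
        print(s[i],cv2.minAreaRect((plane(c,ct,.015)[:,:2]*1000).astype(np.float32)))
print(plane(c,[[38,157],[286,157],[160,157]],.015))
im=cv2.resize(c["color"][125:225,20:300],None,fx=2.8,fy=2.8,interpolation=cv2.INTER_NEAREST); cv2.imwrite("pics/crop3.png",im)
```

```text
[  30  160   65   55 2960] ((465.77264404296875, 64.99223327636719), (58.8669548034668, 78.80218505859375), 0.6858327984809875)
[[0.43346523 0.04774187 0.015     ]
 [0.43045176 0.29930626 0.015     ]
 [0.43198331 0.17145293 0.015     ]]
```

View pics/crop3.png

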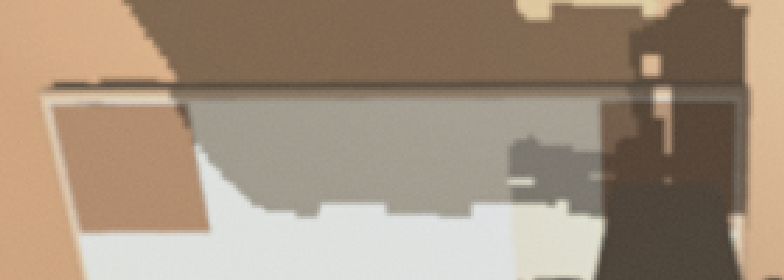

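The crop shows patch 2's corners at (53,105), (189,103), (209,231) and (80,232), and patch 1's near edge from (601,101) to (737,101).

```bash
python3 - <<'E'
from h import *
c=dict(np.load("pics/wrist3.npz"))
u=lambda p:plane(c,np.array(p)/2.8+[20-.32,125-.32],.015)[:,:2]*1000
a=u([(53,105),(189,103),(209,231),(80,232)]); print(np.round(a,1),a.mean(0))
b=u([(601,101),(737,101)]); print(np.round(b,1),b.mean(0)+[25,0.3])
E
python3 plan.py 0.459 0.2715 0.097 90.7
```

```text
[[438.8  47.2]
 [437.5  96.9]
 [487.   96.4]
 [488.   47.1]] [462.82499703  71.90667119]
[[434.9 246.8]
 [434.3 296.3]] [459.63888519 271.85528665]
t 5.72 pos [0.4606 0.2704 0.1605] yaw 90.65 tilt [0.0029 0.001 ] q6 -1.26 | twist -0.05 shift cm after twist [0.18 0.11 6.35] before [0.18 0.11 6.35]
```

```bash
python3 -m pendant '[{"jaw":0.3,"linear":[0.1,0.1,1.5],"twist":0},{"jaw":0.3,"linear":[0,0,2],"twist":0},{"jaw":0.3,"linear":[0,0,1.5],"twist":0},{"jaw":0.3,"linear":[0,0,0.7],"twist":0},{"jaw":0.3,"linear":[0,0,0.1],"twist":0},{"jaw":0.3,"linear":[0,0,0],"twist":0},{"jaw":0.3,"linear":[0,0,0],"twist":0},{"jaw":0.3,"linear":[0,0,0],"twist":0}]'
python3 plan.py 0.4592 0.2718 0.097 90.7
```

```text
time: 6.38
position: [0.4594, 0.2716, 0.1022]
tool_rot: [-0.006, 1.0, 0.0, 0.001]
ft_force: [-0.9, 0.2, -2.0]
grip_width: 0.0321
grip_force: 25.0
t 6.38 pos [0.4594 0.2716 0.1022] yaw 90.68 tilt [0.0024 0.0008] q6 -1.26 | twist -0.02 shift cm after twist [0.02 0.02 0.52] before [0.02 0.02 0.52]
```

```bash
python3 -m pendant '[{"jaw":0.3,"linear":[0,0,0.15],"twist":0},{"jaw":0.3,"linear":[0,0,0.15],"twist":0},{"jaw":0.3,"linear":[0,0,0.15],"twist":0},{"jaw":0.3,"linear":[0,0,0],"twist":0},{"jaw":0.3,"linear":[0,0,0],"twist":0}]'
python3 plan.py 0.4592 0.2718 0.097 90.7
```

```text
time: 6.8
position: [0.4587, 0.2713, 0.0969]
tool_rot: [-0.006, 1.0, 0.0, 0.0]
ft_force: [0.0, -1.2, 2.3]
grip_width: 0.0321
grip_force: 25.0
t 6.80 pos [0.4587 0.2713 0.0969] yaw 90.69 tilt [0.0006 0.    ] q6 -1.26 | twist -0.01 shift cm after twist [-0.05  0.05 -0.01] before [-0.05  0.05 -0.01]
```

Contact, about 4 N. I will release and lift straight up.

```bash
python3 -m pendant '[{"jaw":0.45,"linear":[0,0,0],"twist":0},{"jaw":0.55,"linear":[0,0,0],"twist":0},{"jaw":0.55,"linear":[0,0,0],"twist":0},{"jaw":0.55,"linear":[0,0,0],"twist":0},{"jaw":0.55,"linear":[0,0,-1],"twist":0},{"jaw":0.55,"linear":[0,0,-2],"twist":0},{"jaw":0.55,"linear":[0,0,-3],"twist":0},{"jaw":0.55,"linear":[0,0,-2],"twist":0},{"jaw":0.55,"linear":[0,-3,0],"twist":0},{"jaw":0.55,"linear":[0,-4,0],"twist":0},{"jaw":0.55,"linear":[0,-4,0],"twist":0},{"jaw":0.55,"linear":[0,-4,0],"twist":0}]'
python3 plan.py 0.4655 -0.179 0.17 71
python3 - <<'E'
from posts import *
from rig import cams
posts(cams.camera("top"))
E
```

```text
time: 7.8
position: [0.4602, 0.1202, 0.1776]
tool_rot: [-0.007, 1.0, -0.0, 0.001]
ft_force: [0.7, -0.1, -0.2]
grip_width: 0.0479
grip_force: 0.0
t 7.80 pos [0.4602 0.1202 0.1776] yaw 90.79 tilt [ 0.0016 -0.    ] q6 -1.56 | twist 19.79 shift cm after twist [-10.24 -28.12   0.76] before [ -0.12 -29.93   0.76]
```

```bash
sed -i 's/<150/<80/' posts.py; python3 -m pendant '[{"jaw":0.55,"linear":[0,-4,0],"twist":0},{"jaw":0.55,"linear":[0,-4,0],"twist":0},{"jaw":0.55,"linear":[0,-4,0],"twist":0},{"jaw":0.55,"linear":[0,-4,0],"twist":0},{"jaw":0.55,"linear":[0,-4,0],"twist":0},{"jaw":0.55,"linear":[0,-4,0],"twist":0},{"jaw":0.55,"linear":[0,-4,0],"twist":6.6},{"jaw":0.55,"linear":[0,0,0],"twist":6.6},{"jaw":0.55,"linear":[0,0,0],"twist":6.6},{"jaw":0.55,"linear":[0,0,0],"twist":0},{"jaw":0.55,"linear":[0,0,0],"twist":0},{"jaw":0.55,"linear":[0,0,0],"twist":0}]'
python3 plan.py 0.4655 -0.179 0.17 71
python3 - <<'E'
from posts import *
from rig import cams
print("top");posts(cams.camera("top"));
print("wrist");posts(cams.camera("wrist"))
E
```

```text
time: 8.85
position: [0.4636, -0.1582, 0.1769]
tool_rot: [0.164, 0.986, -0.0, 0.0]
ft_force: [-1.0, 0.2, -0.1]
grip_width: 0.0478
grip_force: 0.0
t 8.85 pos [ 0.4636 -0.1582  0.1769] yaw 71.06 tilt [ 0.0002 -0.0001] q6 -1.80 | twist 0.06 shift cm after twist [-0.86 -1.91  0.69] before [-0.85 -1.91  0.69]
top
[313. 223.] n 122 z 0.1198 c [ 542.7 -189. ] size [32.4 31.1] ang 73.4
[143. 253.] n 153 z 0.1193 c [460.5 271.4] size [29.6 32.8] ang 0.0
wrist
[233. 225.] n 1531 z 0.1199 c [ 465.2 -179.8] size [31.2 33.9] ang 71.1
[251. 305.] n 1062 z 0.1198 c [ 536.8 -188.4] size [31.9 26.8] ang 71.1
```

```bash
python3 -m pendant '[{"jaw":0.55,"linear":[-0.9,-1.95,0],"twist":0},{"jaw":0.55,"linear":[0,0,0],"twist":0},{"jaw":0.55,"linear":[0,0,1.5],"twist":0},{"jaw":0.55,"linear":[0,0,0],"twist":0},{"jaw":0.55,"linear":[0,0,0],"twist":0}]'
python3 plan.py 0.4653 -0.1795 0.097 71
python3 - <<'E'
from posts import *
from rig import cams
c=cams.camera("wrist"); posts(c); cv2.imwrite("pics/w4.png",c["color"])
E
```

```text
time: 9.37
position: [0.4651, -0.179, 0.1611]
tool_rot: [0.166, 0.986, 0.001, -0.001]
ft_force: [0.2, -0.1, -0.2]
grip_width: 0.0482
grip_force: 0.0
t 9.37 pos [ 0.4651 -0.179   0.1611] yaw 70.93 tilt [-0.002   0.0015] q6 -1.83 | twist -0.07 shift cm after twist [-0.05 -0.04  6.41] before [-0.05 -0.04  6.41]
[256. 225.] n 2000 z 0.1199 c [ 465.1 -180.1] size [31.6 33.4] ang 70.9
[275. 306.] n 1048 z 0.1196 c [ 533.4 -187.6] size [31.5 22.9] ang 70.9
```

```bash
python3 -m pendant '[{"jaw":0.55,"linear":[0,-0.05,2],"twist":0},{"jaw":0.55,"linear":[0,0,2],"twist":0},{"jaw":0.55,"linear":[0,0,2],"twist":0},{"jaw":0.55,"linear":[0,0,0.4],"twist":0},{"jaw":0.55,"linear":[0,0,0],"twist":0},{"jaw":0.55,"linear":[0,0,0],"twist":0},{"jaw":0.3,"linear":[0,0,0],"twist":0},{"jaw":0.3,"linear":[0,0,0],"twist":0},{"jaw":0.3,"linear":[0,0,0],"twist":0},{"jaw":0.3,"linear":[0,0,0],"twist":0},{"jaw":0.3,"linear":[0,0,0],"twist":0}]' 25
python3 plan.py 0.462 0.0715 0.23 90.7
```

```text
time: 10.33
position: [0.466, -0.1808, 0.0984]
tool_rot: [0.166, 0.986, -0.0, 0.001]
ft_force: [-0.3, 0.7, 4.8]
grip_width: 0.0317
grip_force: 25.0
t 10.33 pos [ 0.466  -0.1808  0.0984] yaw 70.88 tilt [ 0.0014 -0.0009] q6 -1.83 | twist -19.82 shift cm after twist [  0.08  25.22 -13.18] before [  8.62  23.7  -13.18]
```

```bash
python3 -m pendant '[{"jaw":0.3,"linear":[0,0,-2],"twist":0},{"jaw":0.3,"linear":[0,0,-3.5],"twist":0},{"jaw":0.3,"linear":[0,0,-4],"twist":0},{"jaw":0.3,"linear":[0,0,-3.7],"twist":0},{"jaw":0.3,"linear":[0,0,0],"twist":-6.6},{"jaw":0.3,"linear":[0,0,0],"twist":-6.6},{"jaw":0.3,"linear":[0,0,0],"twist":-6.6},{"jaw":0.3,"linear":[0,4,0],"twist":0},{"jaw":0.3,"linear":[0,4,0],"twist":0},{"jaw":0.3,"linear":[0,4,0],"twist":0},{"jaw":0.3,"linear":[0,4,0],"twist":0},{"jaw":0.3,"linear":[0,4,0],"twist":0}]'
python3 -m pendant '[{"jaw":0.3,"linear":[0,3,0],"twist":0},{"jaw":0.3,"linear":[0,2,2],"twist":0},{"jaw":0.3,"linear":[0,0,3.5],"twist":0},{"jaw":0.3,"linear":[0,0,3],"twist":0},{"jaw":0.3,"linear":[0,0,1],"twist":0},{"jaw":0.3,"linear":[0,0,0],"twist":0},{"jaw":0.3,"linear":[0,0,0],"twist":0},{"jaw":0.3,"linear":[0,0,0],"twist":0}]'
python3 plan.py 0.462 0.0715 0.098 90.7
```

```text
time: 11.33
position: [0.4622, 0.0211, 0.2293]
tool_rot: [-0.005, 1.0, 0.0, -0.001]
ft_force: [2.1, 0.5, -1.7]
grip_width: 0.0318
grip_force: 25.0
time: 12.0
position: [0.4632, 0.0693, 0.1352]
tool_rot: [-0.006, 1.0, -0.0, 0.001]
ft_force: [0.1, 0.6, -2.0]
grip_width: 0.0315
grip_force: 25.0
t 12.00 pos [0.4632 0.0693 0.1352] yaw 90.67 tilt [ 0.0014 -0.0002] q6 -1.67 | twist -0.03 shift cm after twist [0.13 0.22 3.72] before [0.13 0.22 3.72]
```

```bash
python3 -m pendant '[{"jaw":0.3,"linear":[0.1,0.2,1],"twist":0},{"jaw":0.3,"linear":[0,0,1.2],"twist":0},{"jaw":0.3,"linear":[0,0,0.8],"twist":0},{"jaw":0.3,"linear":[0,0,0.2],"twist":0},{"jaw":0.3,"linear":[0,0,0],"twist":0},{"jaw":0.3,"linear":[0,0,0],"twist":0}]'
python3 -m pendant '[{"jaw":0.3,"linear":[0,0,0.15],"twist":0},{"jaw":0.3,"linear":[0,0,0.1],"twist":0},{"jaw":0.3,"linear":[0,0,0.1],"twist":0},{"jaw":0.3,"linear":[0,0,0],"twist":0},{"jaw":0.3,"linear":[0,0,0],"twist":0}]'
python3 plan.py 0.462 0.0715 0.098 90.7
```

```text
time: 12.5
position: [0.462, 0.0713, 0.1031]
tool_rot: [-0.006, 1.0, -0.0, 0.001]
ft_force: [-0.2, -0.2, -1.5]
grip_width: 0.0319
grip_force: 25.0
time: 12.92
position: [0.4616, 0.0715, 0.0991]
tool_rot: [-0.006, 1.0, -0.0, 0.0]
ft_force: [-0.5, 0.8, -2.3]
grip_width: 0.0316
grip_force: 25.0
t 12.92 pos [0.4616 0.0715 0.0991] yaw 90.69 tilt [ 0. -0.] q6 -1.67 | twist -0.01 shift cm after twist [-0.04  0.    0.11] before [-0.04  0.    0.11]
```

```bash
python3 -m pendant '[{"jaw":0.3,"linear":[0,0,0.1],"twist":0},{"jaw":0.3,"linear":[0,0,0],"twist":0},{"jaw":0.3,"linear":[0,0,0],"twist":0}]'
```

```text
time: 13.17
position: [0.4617, 0.0715, 0.0984]
tool_rot: [-0.006, 1.0, -0.0, 0.0]
ft_force: [-0.7, 0.4, 3.8]
grip_width: 0.0319
grip_force: 25.0
```

```bash
python3 -m pendant '[{"jaw":0.45,"linear":[0,0,0],"twist":0},{"jaw":0.55,"linear":[0,0,0],"twist":0},{"jaw":0.55,"linear":[0,0,0],"twist":0},{"jaw":0.55,"linear":[0,0,0],"twist":0},{"jaw":0.55,"linear":[0,0,-1],"twist":0},{"jaw":0.55,"linear":[0,0,-2],"twist":0},{"jaw":0.55,"linear":[0,0,-3],"twist":0},{"jaw":0.55,"linear":[0,0,-2],"twist":0},{"jaw":0.55,"linear":[-1,-4,0],"twist":0},{"jaw":0.55,"linear":[-1,-4,0],"twist":0},{"jaw":0.55,"linear":[-1,-4,0],"twist":0},{"jaw":0.55,"linear":[-1,-4,0],"twist":0}]'
python3 -m pendant '[{"jaw":0.55,"linear":[-1,-4,0],"twist":0},{"jaw":0.55,"linear":[-1,-4,0],"twist":0},{"jaw":0.55,"linear":[-1,-2,0],"twist":6},{"jaw":0.55,"linear":[-1,0,0],"twist":6},{"jaw":0.55,"linear":[0,0,0],"twist":6},{"jaw":0.55,"linear":[0,0,0],"twist":0},{"jaw":0.55,"linear":[0,0,0],"twist":0},{"jaw":0.55,"linear":[0,0,0],"twist":0}]'
python3 plan.py 0.5425 -0.189 0.165 73
python3 - <<'E'
from posts import *
from rig import cams
print("top");posts(cams.camera("top"));
print("wrist");posts(cams.camera("wrist"))
E
```

```text
time: 14.17
position: [0.5037, -0.0895, 0.1784]
tool_rot: [-0.007, 1.0, -0.0, 0.0]
ft_force: [1.5, 0.1, 0.0]
grip_width: 0.0477
grip_force: 0.0
time: 14.83
position: [0.5441, -0.1881, 0.1778]
tool_rot: [0.149, 0.989, 0.0, -0.0]
ft_force: [0.2, -0.0, 0.2]
grip_width: 0.0478
grip_force: 0.0
t 14.83 pos [ 0.5441 -0.1881  0.1778] yaw 72.83 tilt [-0.0009  0.0005] q6 -1.80 | twist -0.17 shift cm after twist [ 0.12 -0.13  1.28] before [ 0.12 -0.13  1.28]
top
[216. 253.] n 142 z 0.1198 c [463.2  72.7] size [29.6 29.9] ang 0.0
[143. 254.] n 151 z 0.1201 c [460.5 271.2] size [29.6 32.8] ang 0.0
wrist
[254. 214.] n 1753 z 0.1198 c [ 541.7 -190.1] size [31.6 33.2] ang 72.8
```

```bash
python3 -m pendant '[{"jaw":0.55,"linear":[0.15,-0.2,1],"twist":0},{"jaw":0.55,"linear":[0,0,2],"twist":0},{"jaw":0.55,"linear":[0,0,2],"twist":0},{"jaw":0.55,"linear":[0,0,2],"twist":0},{"jaw":0.55,"linear":[0,0,0.9],"twist":0},{"jaw":0.55,"linear":[0,0,0],"twist":0},{"jaw":0.55,"linear":[0,0,0],"twist":0},{"jaw":0.3,"linear":[0,0,0],"twist":0},{"jaw":0.3,"linear":[0,0,0],"twist":0},{"jaw":0.3,"linear":[0,0,0],"twist":0},{"jaw":0.3,"linear":[0,0,0],"twist":0},{"jaw":0.3,"linear":[0,0,0],"twist":0}]' 25
python3 plan.py 0.6425 0.1738 0.23 90.7
```

```text
time: 15.93
position: [0.5432, -0.1905, 0.1001]
tool_rot: [0.151, 0.989, -0.0, 0.001]
ft_force: [-0.5, -0.3, 4.2]
grip_width: 0.0317
grip_force: 25.0
t 15.93 pos [ 0.5432 -0.1905  0.1001] yaw 72.68 tilt [ 0.0018 -0.0011] q6 -1.80 | twist -18.02 shift cm after twist [-10.4   36.29 -13.01] before [  1.33  37.72 -13.01]
```

```bash
python3 -m pendant '[{"jaw":0.3,"linear":[0,0,-2],"twist":0},{"jaw":0.3,"linear":[0,0,-3.5],"twist":0},{"jaw":0.3,"linear":[0,0,-4],"twist":0},{"jaw":0.3,"linear":[0,0,-3.7],"twist":0},{"jaw":0.3,"linear":[0,0,0],"twist":-6},{"jaw":0.3,"linear":[0,0,0],"twist":-6},{"jaw":0.3,"linear":[0,0,0],"twist":-6},{"jaw":0.3,"linear":[-2,3,0],"twist":0},{"jaw":0.3,"linear":[-2,3.6,0],"twist":0},{"jaw":0.3,"linear":[-2,3.6,0],"twist":0},{"jaw":0.3,"linear":[-2,3.6,0],"twist":0},{"jaw":0.3,"linear":[-2,3.6,0],"twist":0}]'
python3 -m pendant '[{"jaw":0.3,"linear":[0,4,0],"twist":0},{"jaw":0.3,"linear":[0,4,0],"twist":0},{"jaw":0.3,"linear":[0,4,0],"twist":0},{"jaw":0.3,"linear":[0,4,0],"twist":0},{"jaw":0.3,"linear":[0,2.5,0],"twist":0},{"jaw":0.3,"linear":[0,0,0],"twist":0},{"jaw":0.3,"linear":[0,0,0],"twist":0}]'
python3 plan.py 0.6425 0.1738 0.100 90.7
```

```text
time: 16.93
position: [0.6405, -0.0132, 0.2306]
tool_rot: [-0.006, 1.0, 0.0, -0.001]
ft_force: [0.2, -0.3, -1.0]
grip_width: 0.0316
grip_force: 25.0
time: 17.52
position: [0.6373, 0.1718, 0.2304]
tool_rot: [-0.008, 1.0, -0.0, -0.001]
ft_force: [0.5, -0.9, -2.2]
grip_width: 0.0318
grip_force: 25.0
t 17.52 pos [0.6373 0.1718 0.2304] yaw 90.89 tilt [-0.0015 -0.0007] q6 -1.49 | twist 0.19 shift cm after twist [-0.54  0.2  13.04] before [-0.54  0.2  13.04]
```

```bash
python3 -m pendant '[{"jaw":0.3,"linear":[-0.65,0.2,0],"twist":0.2},{"jaw":0.3,"linear":[0,0,3],"twist":0},{"jaw":0.3,"linear":[0,0,4],"twist":0},{"jaw":0.3,"linear":[0,0,3],"twist":0},{"jaw":0.3,"linear":[0,0,1.5],"twist":0},{"jaw":0.3,"linear":[0,0,0.8],"twist":0},{"jaw":0.3,"linear":[0,0,0.2],"twist":0},{"jaw":0.3,"linear":[0,0,0],"twist":0},{"jaw":0.3,"linear":[0,0,0],"twist":0}]'
python3 plan.py 0.6435 0.1738 0.100 90.7
```

```text
time: 18.27
position: [0.6463, 0.1716, 0.1076]
tool_rot: [-0.004, 1.0, 0.0, 0.002]
ft_force: [1.2, 0.5, -2.0]
grip_width: 0.0325
grip_force: 25.0
t 18.27 pos [0.6463 0.1716 0.1076] yaw 90.43 tilt [0.0031 0.0002] q6 -1.49 | twist -0.27 shift cm after twist [0.28 0.23 0.76] before [0.28 0.22 0.76]
```

```bash
python3 -m pendant '[{"jaw":0.3,"linear":[0.2,0.2,0],"twist":0},{"jaw":0.3,"linear":[0,0,0.2],"twist":0},{"jaw":0.3,"linear":[0,0,0.2],"twist":0},{"jaw":0.3,"linear":[0,0,0.15],"twist":0},{"jaw":0.3,"linear":[0,0,0],"twist":0},{"jaw":0.3,"linear":[0,0,0],"twist":0}]'
python3 plan.py 0.6435 0.1738 0.100 90.7
```

```text
time: 18.77
position: [0.6426, 0.1742, 0.1005]
tool_rot: [-0.004, 1.0, -0.0, -0.0]
ft_force: [-0.4, -0.4, -2.1]
grip_width: 0.0318
grip_force: 25.0
t 18.77 pos [0.6426 0.1742 0.1005] yaw 90.49 tilt [-0.0002 -0.0001] q6 -1.48 | twist -0.21 shift cm after twist [-0.09 -0.04  0.05] before [-0.09 -0.04  0.05]
```

```bash
python3 -m pendant '[{"jaw":0.3,"linear":[-0.05,0,0.07],"twist":0},{"jaw":0.3,"linear":[0,0,0],"twist":0},{"jaw":0.3,"linear":[0,0,0],"twist":0}]'
```

```text
time: 19.02
position: [0.6433, 0.1742, 0.1001]
tool_rot: [-0.004, 1.0, 0.0, 0.0]
ft_force: [-0.0, 0.3, 0.8]
grip_width: 0.0319
grip_force: 25.0
```

Touching, so I will release, lift, back off and check.

```bash
python3 -m pendant '[{"jaw":0.45,"linear":[0,0,0],"twist":0},{"jaw":0.55,"linear":[0,0,0],"twist":0},{"jaw":0.55,"linear":[0,0,0],"twist":0},{"jaw":0.55,"linear":[0,0,0],"twist":0},{"jaw":0.55,"linear":[0,0,-1],"twist":0},{"jaw":0.55,"linear":[0,0,-2],"twist":0},{"jaw":0.55,"linear":[0,0,-3],"twist":0},{"jaw":0.55,"linear":[0,0,-4],"twist":0},{"jaw":0.55,"linear":[0,-4,-3],"twist":0},{"jaw":0.55,"linear":[0,-4,0],"twist":0},{"jaw":0.55,"linear":[0,-4,0],"twist":0},{"jaw":0.55,"linear":[0,-4,0],"twist":0}]'
python3 -m pendant '[{"jaw":0.55,"linear":[3,-4,0],"twist":0},{"jaw":0.55,"linear":[3,-4,0],"twist":0},{"jaw":0.55,"linear":[3,-4,0],"twist":0},{"jaw":0.55,"linear":[3,-4,0],"twist":0},{"jaw":0.55,"linear":[3,-4,0],"twist":0},{"jaw":0.55,"linear":[0,-4,0],"twist":0},{"jaw":0.55,"linear":[0,-4,0],"twist":0},{"jaw":0.55,"linear":[0,0,0],"twist":0},{"jaw":0.55,"linear":[0,0,0],"twist":0}]'
python3 - <<'E'
from posts import *
from rig import cams
c=cams.camera("top"); cv2.imwrite("pics/top9.png",c["color"])
for r in ((.065,.085),(.085,.105),(.112,.13)): print(r); posts(c,*r)
E
```

```text
time: 20.02
position: [0.6448, 0.0197, 0.227]
tool_rot: [-0.005, 1.0, -0.0, 0.002]
ft_force: [-0.1, -0.7, -0.6]
grip_width: 0.0481
grip_force: 0.0
time: 20.77
position: [0.5217, -0.2296, 0.2258]
tool_rot: [-0.002, 1.0, -0.001, 0.001]
ft_force: [-0.6, 0.9, 0.7]
grip_width: 0.0479
grip_force: 0.0
(0.065, 0.085)
[287. 195.] n 132 z 0.0746 c [ 624.2 -122.1] size [32.2 32.5] ang 5.8
[338. 200.] n 83 z 0.0746 c [ 605.7 -269.5] size [29.5 31.2] ang 78.7
[206. 219.] n 192 z 0.0810 c [553.3 100.8] size [75.3 74.9] ang 26.7
[160. 225.] n 261 z 0.0727 c [540.3 237.4] size [60.8 58.8] ang 27.1
[459. 372.] n 103 z 0.0741 c [ 136.3 -596.8] size [26.4 70.2] ang 48.3
(0.085, 0.105)
[314. 199.] n 137 z 0.0949 c [ 610.6 -196.6] size [33.  32.6] ang 75.9
[284. 221.] n 135 z 0.0948 c [ 550.7 -113.1] size [32.4 31.7] ang 74.0
[157. 224.] n 147 z 0.1026 c [540.5 238.6] size [36.2 36.5] ang 14.8
[336. 253.] n 134 z 0.0945 c [ 459.9 -254.1] size [30.4 30.4] ang 89.2
[471. 376.] n 447 z 0.0991 c [ 136.3 -615.6] size [78.8 47.4] ang 89.9
(0.112, 0.13)
[180. 186.] n 144 z 0.1202 c [642.6 174.7] size [30.5 30.1] ang 0.6
[216. 253.] n 142 z 0.1190 c [463.2  72.8] size [29.6 29.9] ang 0.0
[143. 254.] n 149 z 0.1194 c [460.5 271.4] size [29.6 32.8] ang 0.0
```

View pics/top9.png

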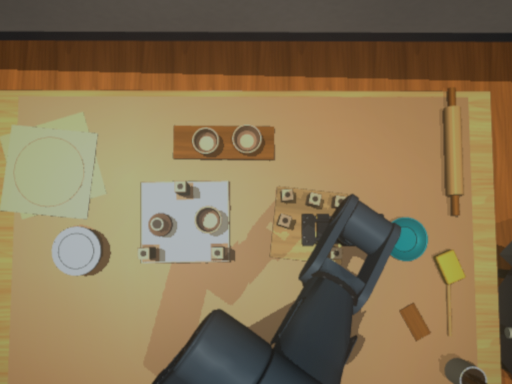

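The long posts stand on all three patches, with tops at (182,187), (145,253) and (217,253), within about 2 mm of centre. The pots have not moved, and the visible posts on the board read within 2 mm of their starts. One short post is hidden under the arm, but the gripper never went near it.

```bash
python3 -c "
from rig import robot
print(robot.hand_in())"
```

```text
the job is handed in; nothing more can be done
None
```

I stood the three long (105 mm) posts on the three bare patches, within about 2 mm of centre and square by the top camera, because the 90 mm bud vase is on the shelf, and handed the job in at about 21 s; no verdict was returned.

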